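# Move the battery pack from the charger to the display stand

## Robot

A 6-joint arm with a two-finger parallel gripper is mounted at the origin on the work surface. World frame = base frame: x ahead of the robot, y to its left, z up, the work surface at z = 0. Lengths are in m, angles in degrees, forces in N, time in s.
With the tool pointing down it reaches from about 0.35 to 0.875 m from the base axis. Payload 4.2 kg.
Tool frame: the origin (TCP) lies on the centre line of the jaws, within the pads' length; the fingertips stand 19 mm ahead of it and the grasp point (between the pads) is the TCP; z points along the fingers, y is the line along which they close (so a half turn about z gives the same grasp; the last joint's range is limited). The gripper opens to 87 mm and grips with 3 to 60 N. Pads are 19 mm wide; open, the fingers measure 117 mm over their backs; the gripper's body (75 mm by 190 mm) begins 51 mm behind the grasp point.
Start: joints at [-55.772, 22.042, 0.453, 0, -68.411, -14.817], TCP at [0.208, -0.589, 0.242] pointing down, gripper open.
Joint ranges: [-179.83, 179.83], [-69.29, 118.12], [-61.27, 80.66], [-181.25, 117.63], [-171.15, -9.14], [-177.46, 177.46]. Speed limits (degrees/s): [159.86, 159.86, 180, 180, 180, 180].

## Interface

Orientations are given as a 3x3 rotation matrix whose columns are the frame's x, y, z axes.
In Python, from station import sense, capture, finish_job, search_frame, masks_of gives the robot as it stands.
- The arm moves only by the tool drive_tool, never from a script. Its argument "rows" is a list of rows, each a list of 7 numbers: the opening in per cent of the stroke, from 0 (shut) to 100 (fully open), then the shift along the world's x, y, z in mm, then the turn, a rotation vector about the world's x, y, z in rad. In form: [[fingers, dx, dy, dz, wx, wy, wz], ...]. A call has 1 to 5 rows; each row shifts and turns the commanded pose from where the row before left it; what a row does not reach is not made up. A row lasts 1/12 s, in which the tool goes at most 41.7 mm and 7.16 degrees, less where a joint would pass 70% of its speed; a pose out of reach is approached as far as the arm can. A call is refused whole if a number of a shift passes 41.7 or a number of a turn 0.125, either way. A call with a gripper value outside its range is refused whole. The fingers move at their own pace and stop on an object; the grip force is fixed at half the most. Time passes only in rows, so rows that do not move let the fingers close. It gives the time, the measured TCP pose, the force, the opening and the grip force at its end, in the units of the state.
- sense(): the state, without advancing time (a new reading comes with each control period).
- capture(name): name is "scene" or "top" or "wrist"; returns a dict with "frame" (420x560x3 uint8, red, green, blue), "z_map" (420x560 float32, m along the optical axis (not along the pixel's ray), 0 where there is no reading), "fx", "fy", "cx", "cy" (pixels), "R" (3x3) and "t" (3): a world point X has camera coordinates R X + t; the wrist camera has in their place "T_tool_cam" (4x4, takes a point from camera to tool coordinates, whose origin is the TCP and whose axes are the flange's). Camera axes: x right, y down, z forward; pixel columns grow to the right and rows downward; lengths in m; the calibration is good to about 2 mm. A picture is of the moment at which its call begins: read the wrist's pose just before it.
- finish_job(): hands the job in; it is judged then, once.
Trained networks look in a picture, given as the dict that the camera call returned (one of the last four; its "shot" number tells which), for a name from the list of things; names that differ only in an ending like _2 or _b are one class to them, and where a whole thing is asked for, a point or a joint stands for the part that bears it (a point fixed in the world has none). Each returns a list of dicts, best first, with "p" (0 to 1); they miss things now and then, are a little off and sometimes report something else, mostly with a low value. They report only what shows in the picture. A call takes as long as a camera call. They do not tell look-alikes from the thing itself.
- search_frame(label, picture): "xy" ([column, row] in pixels, amid what is visible of it).
- masks_of(label, picture): "region" (420x560 bool, what is visible of it) and "xy" ([column, row] in pixels, amid what is visible of it).
The state is a dict: "time_s": time; "joints": joint angles; "joint_velocities": joint speeds; "effort": joint torques, N m; "tcp_pos": TCP position; "ee_rot": TCP orientation; "wrist_force": force on the tool from outside, world axes, zero at the start; "moment": the same for the moment, N m; "gripper_width": opening from 0.0 (shut) to 1.0 (fully open); "gripper_force": force on a finger pad.
Only numpy, scipy, OpenCV 4.12 (cv2) and the standard library are available. Lean on these libraries where they do the work, as an engineer would, in place of code of your own. Each camera call takes 0.05 s, during which the arm holds its last target. There are 200 camera calls.

## Task

The model display stand needs its battery. Squeeze the two orange tabs of the pack in the black charger to unlatch it, draw it out without yanking, and fit it upright into the bay of the white stand until it is fully home and latched with both tabs sprung back out, then let go. Pinch evenly, easing the hand with the pack rather than shoving, dragging or pressing it hard against either bay, and leave the paint jars and nippers where they are.

Things in the scene. Friction and masses are not known exactly. Their poses are not given: they have to be found in the camera images.
- pack: Battery pack, grey and black upright block 50 (x) x 42 (y) x 83 (z) mm, about 0.25 kg, with an orange sprung tab on its +y and its -y side. Origin: centre of its underside; z up. It fits a bay either way round (turned by 180 degrees about z).
- pack_grip (a point): Point on the pack's axis at the height of the two press pads, 60 mm above its underside. Pads: 26 mm wide (x), 28 mm tall (46 to 74 mm above the underside). The -y pad's outer face is 24 mm from the axis; the +y pad is an adjustable cap with its face anywhere from 26 to 40 mm out, in no reading. So the middle of the pads is 1 to 8 mm off the axis towards +y: feel for it.
- tab_l (a joint): Inward travel of the tab on the pack's +y side: 0 sprung out, 0.0055 m at its stop; the spring asks 4 N at first, 9 N at the stop. A barb at its foot (tip 26 mm from the axis, top 17 mm above the underside) hooks under the bay's lip and clears it once pressed 4 mm with the pack central, 5 mm at worst.
- tab_r (a joint): The same for the tab on the pack's -y side. BOTH must clear at the same time: a pinch more than about 1 mm off the middle of the two pads leaves one hooked and shoves the pack sideways against the bay. Pressed to their stops, both still stand proud of the pack's sides, and the pack can be carried by them.
- charger_floor (a point): Centre of the charger's bay floor, 6 mm above the table; the pack's underside rests here at the start. Axes: x along the bay's 53 mm, y along its 44 mm (pack tabs at +y and -y), z up. The mouth has a 4 mm chamfer; the pack has 1.5 mm play in x, 1 mm in y. The grey lip spans 19 to 29 mm above the bay floor: a latched pack has 2 mm of vertical play.
- stand_floor (a point): Centre of the floor of the identical bay (blue lip) in the white display stand, 6 mm above the table; same axes: the pack goes in with its x along the bay's x.
- charger: Black charger, fixed to the table; origin under the centre of its bay, on the table. Housing about the bay 90 (x) x 76 (y) mm, 35 mm high, with a 30 mm high panel going on to 95 mm in +x. The bay gives way if the pack is pulled, pushed down or shoved in it with more than 20 N; fingers that creep down as they close drag the pack down too.
- stand: White display stand, fixed to the table; origin under the centre of its bay, on the table. Housing about the bay 90 (x) x 76 (y) mm, 35 mm high, going on to 180 mm in -x, 32 mm high, with a turntable (centre at x -125 mm) carrying a model whose top is 87 mm above the table. Its bay stands 35 N.
- jar_red: Small glass paint jar with a red cap, 34 mm wide, 42 mm high; origin: centre of its underside.
- jar_blue: The same with a blue cap.
- nippers: Blue-handled side cutters lying flat, about 110 x 45 x 10 mm; origin at the pivot, underside.
Things that resemble listed ones, but are neither listed nor needed, are in the scene too. What is shaped like the pack but pink is not meant. What is shaped like the charger but red is not meant.

How it is judged (in metres and radians):
On the way, in this order (a step that is already met when the one before it is completed fails the run):
1. both tabs are pressed in together while the pack still sits in the charger (value of joint each of tab_l, tab_r above 0.0038 m and z of pack in the frame of charger_floor below 0.006 m), for 0.1 s.
2. the pack is drawn clear of the charger (z of pack in the frame of charger_floor above 0.045 m), for 0.1 s.
At the end, for the whole second after the job is handed in: The pack stands upright (within 0.08 rad) in the stand's bay, its underside within 3 mm of the bay floor and within 4 mm of its centre, both tabs sprung out (less than 1.5 mm pressed), at rest and released (horizontal distance between pack and stand_floor below 0.004 m and z of pack in the frame of stand_floor below 0.003 m and angle between pack's own z axis and vertical below 0.08 rad and value of joint each of tab_l, tab_r below 0.0015 m and linear speed of pack below 0.02 m/s and contact force between the fingers and pack below 0.1 N); the robot touches nothing.
It fails at once if the pack is strained against the charger with more than 20 N (yanked, shoved or twisted) (contact force between pack and charger above 20 N).
It fails at once if the pack is forced against the stand with more than 35 N (contact force between pack and stand above 35 N).
It fails at once if a bystander is moved more than 20 mm (distance of any of jar_red, jar_blue, nippers from where it was at the start of the episode above 0.02 m).
It also fails if it takes over 64 s, if anything falls off the work surface, if the arm or the gripper's body presses on something with over 40 N, if the wrist force passes 120 N, or if a joint passes its speed limit or range.

## Working session

There is one attempt and no reset: what is moved stays moved. The work goes in short steps, Python scripts to look and compute and a tool call to move; the robot and the scene stay as the last step left them, time stands still between calls to the robot, and variables do not carry over. Pictures are saved under pics/ and viewed, at most 10 in all, crops included, and the job is handed in when it is done.

Besides the shell and the picture viewer there is one more tool, called after "Call:" as name([rows], argument=value, ...), one row to a line, values as JSON. drive_tool: Moves the arm, as the interface text tells. Its arguments: {"type":"object","properties":{"rows":{"type":"array"}},"required":["rows"]}

```bash
mkdir -p pics; cat > h.py <<'E'
import numpy as np, cv2
from station import *
def world(P,m=None):
    z=P["z_map"]; v,u=np.nonzero((z>0) if m is None else (m&(z>0)))
    d=z[v,u]; c=np.stack([(u-P["cx"])/P["fx"]*d,(v-P["cy"])/P["fy"]*d,d],1)
    if "R" in P: return (c-P["t"])@np.array(P["R"])
    s=P["S"]; T=np.array(P["T_tool_cam"]); c=c@T[:3,:3].T+T[:3,3]
    return c@np.array(s["ee_rot"]).T+np.array(s["tcp_pos"])
def shot(n):
    s=sense(); P=capture(n); P["S"]=s; return P
def save(f,img): cv2.imwrite("pics/"+f,cv2.cvtColor(img,cv2.COLOR_RGB2BGR))
E
python3 - <<'E'
from h import *
for n in("top","scene"):
    P=shot(n); save(n+"1.png",P["frame"])
    for l in("pack","charger","stand","jar_red","jar_blue","nippers"):
        for r in masks_of(l,P)[:3]:
            w=world(P,r["region"]); 
            print(n,l,round(r["p"],2),np.round(r["xy"]),len(w),np.round(np.median(w,0),3) if len(w) else '',np.round(np.percentile(w,[2,98],axis=0),3).tolist() if len(w) else '')
print(sense())
E
```

```text
top pack 0.92 [314. 315.] 801 [ 0.391 -0.109  0.079] [[0.366, -0.134, 0.022], [0.414, -0.085, 0.085]]
top pack 0.83 [431. 268.] 1099 [ 0.475 -0.312  0.074] [[0.445, -0.345, -0.001], [0.502, -0.29, 0.084]]
top pack 0.69 [361. 248.] 865 [ 0.512 -0.19   0.084] [[0.486, -0.217, 0.028], [0.537, -0.165, 0.091]]
top charger 0.93 [266. 255.] 2987 [ 0.504 -0.017  0.03 ] [[0.439, -0.056, 0.003], [0.571, 0.021, 0.037]]
top charger 0.73 [364. 226.] 2171 [ 0.553 -0.206  0.031] [[0.465, -0.254, 0.009], [0.604, -0.152, 0.037]]
top stand 0.72 [168. 281.] 5096 [0.444 0.164 0.032] [[0.342, 0.106, 0.004], [0.548, 0.222, 0.077]]
top stand 0.72 [368. 227.] 2189 [ 0.552 -0.207  0.031] [[0.467, -0.255, 0.013], [0.603, -0.152, 0.037]]
top jar_red 0.78 [249. 183.] 253 [0.634 0.018 0.041] [[0.622, 0.003, 0.007], [0.649, 0.033, 0.045]]
top jar_blue 0.75 [221. 108.] 309 [0.779 0.077 0.04 ] [[0.769, 0.063, 0.0], [0.798, 0.093, 0.044]]
top nippers 0.56 [321. 138.] 615 [ 0.729 -0.124  0.009] [[0.679, -0.159, -0.001], [0.782, -0.11, 0.012]]
scene pack 0.86 [182. 243.] 1313 [ 0.528 -0.206  0.073] [[0.483, -0.225, 0.
[... 1085 characters left out ...]
151e+01, -1.48176945e+01]), 'joint_velocities': array([-0.00511885,  0.07866523,  0.10331766, -0.02561363,  0.03198929,
       -0.00861026]), 'effort': array([-4.04651410e-04, -3.90328395e+01,  1.87583810e+01,  4.22360837e+00,
        1.55161147e-02, -1.64254590e-05]), 'tcp_pos': array([ 0.20773176, -0.58944203,  0.24155572]), 'ee_rot': array([[-9.43169602e-01, -3.32311754e-01,  1.78103500e-05],
       [-3.32311754e-01,  9.43169602e-01,  1.51520932e-05],
       [-2.18333994e-05,  8.37240510e-06, -1.00000000e+00]]), 'wrist_force': array([-0.11274388, -0.43703721,  0.36101536]), 'moment': array([ 0.06509479, -0.05142318,  0.03581798]), 'gripper_force': 0.0, 'gripper_width': 0.9980274257625947}
```

```bash
python3 - <<'E'
import cv2
a=cv2.imread("pics/top1.png")[150:350,100:480]; cv2.imwrite("pics/c1.png",cv2.resize(a,(798,420),interpolation=cv2.INTER_CUBIC))
E
```

```text
(no output)
```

View pics/top1.png

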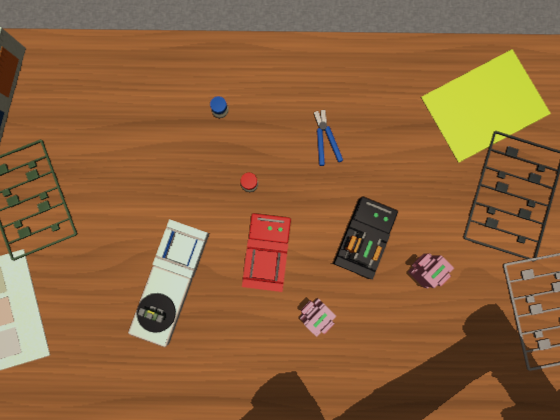

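View pics/c1.png

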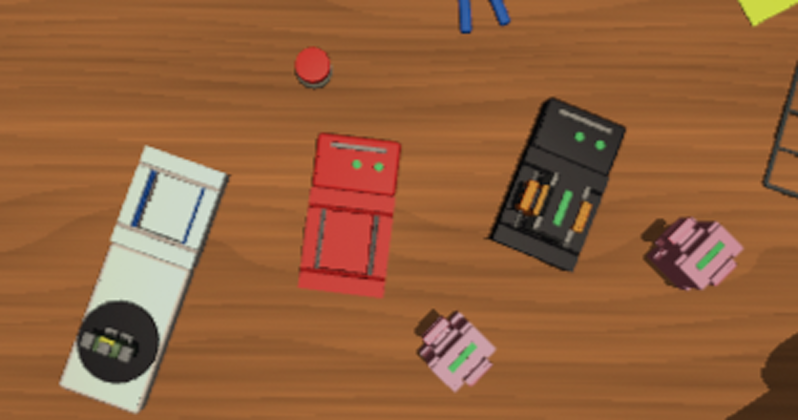

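The pack meant is the grey and black one with orange tabs at about (361,248) in the top image, standing in the black charger at (364,226). The two pink packs at (431,268) and (318,316) and the red charger at (266,255) are look-alikes. The stand is at (168,281).

```bash
cat >> h.py <<'E'
def rect(P,m,zlo,zhi):
    w=world(P,m); w=w[(w[:,2]>zlo)&(w[:,2]<zhi)]
    c=cv2.minAreaRect((w[:,:2]*1000).astype(np.float32)); return c,len(w)
E
python3 - <<'E'
from h import *
P=shot("top")
for l in("charger","stand","pack"):
    for r in masks_of(l,P)[:3]:
        print(l,r["xy"],rect(P,r["region"],.026,.042),rect(P,r["region"],.07,.1))
W=shot("wrist"); print(W["T_tool_cam"],W["fx"])
E
```

```text
charger [265.4, 253.9] (((504.48858642578125, -17.604415893554688), (76.06779479980469, 139.47506713867188), 83.67085266113281), 2304) (((0.0, 0.0), (0.0, 0.0), 0.0), 0)
charger [369.6, 225.7] (((534.7811279296875, -205.51095581054688), (76.7647476196289, 139.71360778808594), 68.23780059814453), 2040) (((505.3517761230469, -210.2443389892578), (49.366615295410156, 0.0), 158.1822052001953), 2)
charger [347.3, 242.5] (((515.0130615234375, -176.3017578125), (23.599864959716797, 17.075639724731445), 75.39259338378906), 13) (((519.0782470703125, -173.533203125), (18.224714279174805, 23.30765724182129), 67.40266418457031), 133)
stand [378.1, 254.0] (((0.0, 0.0), (0.0, 0.0), 0.0), 0) (((502.756591796875, -213.72247314453125), (8.255147933959961, 23.10879898071289), 67.47339630126953), 65)
pack [432.4, 267.7] (((475.6102600097656, -307.0714111328125), (32.097896575927734, 63.46945571899414), 82.16793823242188), 79) (((476.5660095214844, -316.6741638183594), (56.66971969604492, 50.25114822387695), 45.404850006103516), 667)
pack [314.1, 315.0] (((396.4234924316406, -102.07710266113281), (12.62647533416748, 46.459503173828125), 46.68829345703125), 61) (((389.6089782714844, -109.55918884277344), (56.8693962097168, 48.15603256225586), 46.38786315917969), 624)
[[ 3.65292352e-04 -9.67173238e-01 -2.54117679e-01  6.86474682e-02]
 [ 9.99999699e-01  1.79227990e-04  7.55349755e-04 -5.09853604e-04]
 [-6.85009067e-04 -2.54117878e-01  9.67173012e-01 -1.43557387e-01]
 [ 0.00000000e+00  0.00000000e+00  0.00000000e+00  1.00000000e+00]] 326.2554771883988
```

Call:
drive_tool([
  [100, 25, 33, 0, 0, 0, 0],
  [100, 25, 33, 0, 0, 0, 0],
  [100, 25, 33, 0, 0, 0, 0],
  [100, 25, 33, 0, 0, 0, 0],
  [100, 25, 33, 0, 0, 0, 0],
])

```text
time_s: 1.37
tcp_pos: [0.3335, -0.4229, 0.2417]
ee_rot: [[-0.943, -0.332, 0.0], [-0.332, 0.943, -0.0], [-0.0, -0.0, -1.0]]
wrist_force: [0.5, -0.1, 0.4]
gripper_width: 1.002
gripper_force: 0.0
```

Call:
drive_tool([
  [100, 25, 33, 0, 0, 0, 0],
  [100, 25, 33, 0, 0, 0, 0],
  [100, 25, 33, 0, 0, 0, 0],
  [100, 25, 33, 0, 0, 0, 0],
  [100, 25, 33, 0, 0, 0, 0],
])

```text
time_s: 1.78
tcp_pos: [0.4586, -0.2576, 0.242]
ee_rot: [[-0.943, -0.333, 0.001], [-0.333, 0.943, -0.0], [-0.001, -0.001, -1.0]]
wrist_force: [0.7, -0.8, 0.1]
gripper_width: 1.003
gripper_force: 0.0
```

Call:
drive_tool([
  [100, 10, 13, 0, 0, 0, -0.12],
  [100, 11, 13, 0, 0, 0, -0.12],
  [100, 11, 13, 0, 0, 0, -0.12],
  [100, 11, 13, 0, 0, 0, -0.12],
  [100, 11, 13, 0, 0, 0, -0.12],
])

```text
time_s: 2.2
tcp_pos: [0.5123, -0.1936, 0.2417]
ee_rot: [[-0.965, 0.264, 0.0], [0.264, 0.965, -0.0], [-0.0, 0.0, -1.0]]
wrist_force: [0.3, -0.2, 0.1]
gripper_width: 0.999
gripper_force: 0.0
```

Call:
drive_tool([
  [100, 0, 0, 0, 0, 0, -0.119],
  [100, 0, 0, 0, 0, 0, 0],
  [100, 0, 0, 0, 0, 0, 0],
])

```text
time_s: 2.45
tcp_pos: [0.5117, -0.1943, 0.2415]
ee_rot: [[-0.93, 0.368, -0.0], [0.368, 0.93, -0.0], [0.0, -0.0, -1.0]]
wrist_force: [0.0, 0.0, -0.1]
gripper_width: 0.999
gripper_force: 0.0
```

```bash
python3 - <<'E'
from h import *
P=shot("top")
for r in masks_of("stand",P)[:3]:
    print("stand",r["xy"],rect(P,r["region"],.026,.042))
W=shot("wrist"); save("w1.png",W["frame"]); print(W["S"]["tcp_pos"],W["S"]["joints"],W["S"]["ee_rot"])
for l in("pack","charger"):
    for r in masks_of(l,W)[:3]:
        print(l,r["p"],r["xy"],rect(W,r["region"],.026,.042),rect(W,r["region"],.07,.1))
f=W["frame"]; h=cv2.cvtColor(f,cv2.COLOR_RGB2HSV)
m=(h[...,0]>8)&(h[...,0]<25)&(h[...,1]>150)&(h[...,2]>90)
A=np.radians(-21.8); ex=np.array([np.cos(A),np.sin(A)]); ey=np.array([-ex[1],ex[0]])
w=world(W,m&(W["z_map"]<.4)); d=w[:,:2]-[.5116,-.1962]; q=np.c_[d@ex,d@ey,w[:,2]]*1000
q=q[(abs(q[:,0])<30)&(abs(q[:,1])<50)&(q[:,2]>45)]
for s in(1,-1):
    a=q[q[:,1]*s>0]; print(s,len(a),np.percentile(a,[1,5,50,95,99],axis=0).round(1).tolist())
E
```

```text
stand [168.8, 283.1] (((444.80023193359375, 166.31655883789062), (77.02001190185547, 224.9387664794922), 71.40180969238281), 3858)
[ 0.51143334 -0.19472829  0.24159748] [-3.86496776e+00  1.44793400e+01 -1.05573017e+01  2.66437821e-03
 -6.49665978e+01 -1.07812831e+02] [[-9.29283037e-01  3.69368424e-01 -5.92517319e-05]
 [ 3.69368427e-01  9.29283038e-01 -3.82268781e-05]
 [ 4.09418277e-05 -5.74093084e-05 -9.99999998e-01]]
pack 0.74 [308.0, 33.2] (((386.7513732910156, -116.31782531738281), (41.838279724121094, 48.15480041503906), 47.66461944580078), 199) (((389.5185241699219, -112.12967681884766), (57.06033706665039, 49.92408752441406), 49.0929069519043), 2912)
pack 0.68 [274.4, 191.3] (((516.572998046875, -198.54974365234375), (54.35951232910156, 66.26061248779297), 56.950435638427734), 134) (((512.229248046875, -193.98983764648438), (56.119441986083984, 49.98325729370117), 67.9942398071289), 2381)
pack 0.61 [148.3, 200.0] (((472.6289978027344, -321.972900390625), (42.0132942199707, 50.35497283935547), 44.717063903808594), 266) (((475.9736328125, -319.0637512207031), (56.9249153137207, 50.98702621459961), 45.10099792480469), 2283)
charger 0.93 [423.1, 111.1] (((503.84674072265625, -19.346717834472656), (77.38093566894531, 139.7322235107422), 83.82633972167969), 8148) (((0.0, 0.0), (0.0, 0.0), 0.0), 0)
charger 0.79 [270.9, 223.8] (((532.8809814453125, -206.7386474609375), (76.1201400756836, 136.9195098876953), 68.3156967163086), 5159) (((518.0563354492188, -196.20147705078125), (55.861412048339844, 37.54785919189453), 68.11276245117188), 43)
1 2994 [[-28.6, 0.6, 67.9], [-25.8, 3.2, 80.0], [-24.0, 25.8, 320.6], [1.9, 48.8, 323.0], [10.4, 49.6, 323.6]]
-1 740 [[-29.7, -47.5, 60.6], [-28.3, -47.0, 78.9], [-23.8, -19.7, 309.2], [9.6, -0.8, 322.3], [11.9, -0.1, 323.0]]
```

View pics/w1.png

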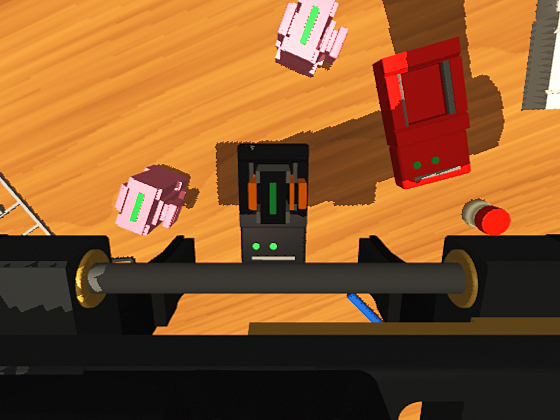

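The wrist image shows the pack at (275,195) in the black charger, with orange pads at (252,195) and the wider, +y, pad at (298,195). The red and pink ones are decoys.

```bash
cat > m.py <<'E'
from h import *
def tabs(W,c,A):
    h=cv2.cvtColor(W["frame"],cv2.COLOR_RGB2HSV)
    m=(h[...,0]>5)&(h[...,0]<25)&(h[...,1]>150)&(h[...,2]>60)
    ex=np.array([np.cos(A),np.sin(A)]); ey=np.array([-ex[1],ex[0]])
    w=world(W,m); d=w[:,:2]-c; q=np.c_[d@ex,d@ey,w[:,2]]*1000
    q=q[(abs(q[:,0])<25)&(abs(q[:,1])<50)&(q[:,2]>60)&(q[:,2]<95)]
    for s in(1,-1):
        a=q[q[:,1]*s>0]
        if len(a): print(s,len(a),np.percentile(a,[1,5,50,95,99],axis=0).round(1).tolist())
E
python3 - <<'E'
from m import *
c=np.array([.5116,-.1962]);A=np.radians(-21.8)
for n in("wrist","top"):
    W=shot(n); tabs(W,c,A)
    for r in masks_of("charger",W)+masks_of("stand",W):
        w=world(W,r["region"])
        for lo,hi in((.027,.033),(.033,.039)): print(n,r["xy"],lo,rect(W,r["region"],lo,hi))
E
```

```text
1 429 [[-13.2, 13.8, 62.0], [-13.0, 14.2, 69.1], [-1.7, 23.4, 80.4], [11.4, 29.8, 83.1], [12.5, 30.1, 83.7]]
-1 250 [[-13.1, -25.6, 62.1], [-12.9, -24.9, 71.7], [-2.1, -21.5, 81.3], [11.5, -17.8, 83.1], [12.5, -17.6, 83.5]]
wrist [422.3, 109.4] 0.027 (((504.0777282714844, -19.470325469970703), (77.14657592773438, 139.52952575683594), 83.64482116699219), 3906)
wrist [422.3, 109.4] 0.033 (((493.70147705078125, -18.11724853515625), (77.26995849609375, 119.26017761230469), 83.87583923339844), 4192)
wrist [273.2, 190.1] 0.027 (((512.08837890625, -198.23931884765625), (48.095149993896484, 55.309234619140625), 68.53191375732422), 67)
wrist [273.2, 190.1] 0.033 (((514.6016845703125, -197.99087524414062), (62.65238571166992, 65.84111785888672), 44.149742126464844), 97)
wrist [271.3, 224.4] 0.027 (((537.9114379882812, -208.63107299804688), (75.76016235351562, 125.67640686035156), 68.45361328125), 2620)
wrist [271.3, 224.4] 0.033 (((523.090087890625, -202.85540771484375), (76.15763854980469, 115.91322326660156), 68.43130493164062), 2512)
wrist [541.8, 58.4] 0.027 (((491.959716796875, 114.57122039794922), (15.192423820495605, 99.76520538330078), 71.61770629882812), 544)
wrist [541.8, 58.4] 0.033 (((496.9156799316406, 109.20411682128906), (15.297186851501465, 90.58610534667969), 76.93826293945312), 811)
top [167.1, 284.3] 0.027 (((444.71917724609375, 166.07037353515625), (77.08062744140625, 224.46673583984375), 71.64176177978516), 1921)
top [167.1, 284.3] 0.033 (((446.0791320800781, 165.2208251953125), (76.30548858642578, 221.18881225585938), 71.65499877929688), 1576)
top [322.2, 137.6] 0.027 (((0.0, 0.0), (0.0, 0.0), 0.0), 0)
top [322.2, 137.6] 0.033 (((0.0, 0.0), (0.0, 0.0), 0.0), 0)
```

Call:
drive_tool([
  [100, 0.7, 0.8, -35, 0, 0, 0],
  [100, 0, 0, -35, 0, 0, 0],
  [100, 0, 0, -35, 0, 0, 0],
  [100, 0, 0, -35, 0, 0, 0],
  [100, 0, 0, -35, 0, 0, 0],
])

```text
time_s: 3.42
tcp_pos: [0.5125, -0.1937, 0.0654]
ee_rot: [[-0.929, 0.371, 0.001], [0.371, 0.929, -0.0], [-0.001, 0.0, -1.0]]
wrist_force: [0.5, 0.8, 0.3]
gripper_width: 1.003
gripper_force: 0.0
```

Call:
drive_tool([
  [80, 0, 0, 0, 0, 0, 0],
  [80, 0, 0, 0, 0, 0, 0],
  [80, 0, 0, 0, 0, 0, 0],
])

```text
time_s: 3.67
tcp_pos: [0.514, -0.1939, 0.0683]
ee_rot: [[-0.929, 0.37, 0.003], [0.37, 0.929, -0.001], [-0.003, 0.0, -1.0]]
wrist_force: [-0.0, 0.2, 1.6]
gripper_width: 0.857
gripper_force: 0.0
```

```bash
python3 - <<'E'
from m import *
W=shot("wrist"); save("w2.png",W["frame"]); print(W["S"]["tcp_pos"],W["S"]["wrist_force"],W["S"]["gripper_width"])
tabs(W,W["S"]["tcp_pos"][:2],np.radians(-21.6))
E
```

```text
[ 0.51400987 -0.19394428  0.06830966] [-0.02844821  0.17721879  1.61823431] 0.8565667388233659
1 1071 [[-14.8, 11.0, 61.1], [-14.6, 11.4, 63.9], [-11.8, 20.8, 79.9], [10.1, 26.8, 83.0], [11.1, 38.1, 87.9]]
-1 625 [[-14.8, -37.9, 61.6], [-14.7, -37.2, 66.1], [-10.8, -25.0, 80.5], [10.3, -21.1, 83.5], [11.4, -20.9, 92.9]]
```

View pics/w2.png

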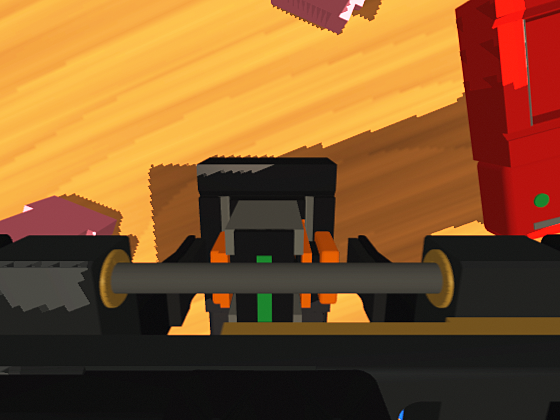

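The image shows the pack between the open fingers: left pad at (220,270), right cap at (326,268), both clear.

Call:
drive_tool([
  [80, 0, 0, 0, 0, 0, 0],
  [80, 0, 0, 0, 0, 0, 0],
  [80, 0, 0, 0, 0, 0, 0],
])

```text
time_s: 3.97
tcp_pos: [0.5132, -0.1937, 0.0681]
ee_rot: [[-0.929, 0.371, 0.003], [0.371, 0.929, -0.0], [-0.003, 0.001, -1.0]]
wrist_force: [0.7, 0.0, 1.1]
gripper_width: 0.803
gripper_force: 0.0
```

```bash
python3 - <<'E'
from m import *
W=shot("wrist"); print(W["S"]["tcp_pos"],W["S"]["wrist_force"],W["S"]["gripper_width"])
h=cv2.cvtColor(W["frame"],cv2.COLOR_RGB2HSV)
m=(h[...,0]>5)&(h[...,0]<20)&(h[...,1]>150)&(h[...,2]>60); m[:,:205]=0; m[:,345:]=0; m[:225]=0; m[308:]=0
w=world(W,m)-W["S"]["tcp_pos"]; R=np.array(W["S"]["ee_rot"]); q=w@R*1000
for s in(1,-1):
    a=q[(q[:,1]*s>0)&(abs(q[:,1])<45)]; print(s,len(a),np.percentile(a,[1,5,25,50,75,95,99],axis=0).round(1).tolist())
E
```

```text
[ 0.51323163 -0.19372152  0.06810871] [0.71167411 0.00420382 1.08810115] 0.803424268863516
1 1445 [[-39.8, 10.9, -67.6], [-16.0, 11.5, -14.9], [-8.2, 14.7, -12.6], [10.3, 21.9, -9.2], [13.4, 25.7, 8.9], [13.9, 43.8, 68.0], [25.4, 44.7, 68.5]]
-1 652 [[-39.4, -38.5, -67.6], [-11.5, -33.9, -15.0], [-8.1, -27.1, -13.9], [10.6, -25.1, -12.2], [13.4, -22.8, -6.9], [13.8, -20.9, 15.4], [25.4, -13.5, 33.0]]
```

Call:
drive_tool([
  [70, 0, 0, 0, 0, 0, 0],
  [70, 0, 0, 0, 0, 0, 0],
  [70, 0, 0, 0, 0, 0, 0],
  [67, 0, 0, 0, 0, 0, 0],
  [67, 0, 0, 0, 0, 0, 0],
])

```text
time_s: 4.43
tcp_pos: [0.5124, -0.1936, 0.0665]
ee_rot: [[-0.929, 0.371, -0.0], [0.371, 0.929, 0.0], [0.0, -0.0, -1.0]]
wrist_force: [-0.2, -0.0, -0.2]
gripper_width: 0.679
gripper_force: 0.0
```

```bash
python3 - <<'E'
from m import *
W=shot("wrist"); print(W["S"]["tcp_pos"],W["S"]["wrist_force"]@W["S"]["ee_rot"],W["S"]["gripper_width"])
h=cv2.cvtColor(W["frame"],cv2.COLOR_RGB2HSV)
m=(h[...,0]>5)&(h[...,0]<20)&(h[...,1]>150)&(h[...,2]>60)
w=world(W,m)-W["S"]["tcp_pos"]; R=np.array(W["S"]["ee_rot"]); q=w@R*1000
q=q[(abs(q[:,0])<14)&(q[:,2]<-5)&(q[:,2]>-17)&(abs(q[:,1])<36)]
for s in(1,-1):
    a=q[(q[:,1]*s>0)]; print(s,len(a),np.percentile(a,[1,5,25,50,75,95,99],axis=0).round(1).tolist())
E
```

```text
[ 0.51239075 -0.19364551  0.06646763] [ 0.20455484 -0.11778848  0.19556754] 0.6785890219185837
1 869 [[-13.1, 11.3, -16.8], [-12.1, 11.6, -16.4], [-9.3, 14.2, -15.1], [-5.4, 20.8, -13.9], [12.3, 23.9, -12.4], [13.0, 26.6, -7.0], [13.2, 27.6, -5.5]]
-1 536 [[-13.2, -29.4, -16.8], [-12.2, -28.1, -16.5], [-9.7, -26.3, -15.7], [-6.1, -24.2, -14.2], [12.1, -22.3, -12.8], [13.0, -20.7, -7.4], [13.3, -20.6, -5.9]]
```

Call:
drive_tool([
  [65, 0, 0, 0, 0, 0, 0],
  [65, 0, 0, 0, 0, 0, 0],
  [65, 0, 0, 0, 0, 0, 0],
])

```text
time_s: 4.73
tcp_pos: [0.5123, -0.1939, 0.0666]
ee_rot: [[-0.929, 0.371, -0.0], [0.371, 0.929, -0.0], [0.0, -0.0, -1.0]]
wrist_force: [-0.2, -0.5, 1.0]
gripper_width: 0.651
gripper_force: 0.7
```

Call:
drive_tool([
  [64, 0, 0, 0, 0, 0, 0],
  [64, 0, 0, 0, 0, 0, 0],
])

```text
time_s: 4.9
tcp_pos: [0.5123, -0.1939, 0.0667]
ee_rot: [[-0.929, 0.371, -0.0], [0.371, 0.929, -0.0], [0.0, -0.0, -1.0]]
wrist_force: [-1.3, -1.7, 1.8]
gripper_width: 0.642
gripper_force: 3.3
```

Call:
drive_tool([
  [63, 0, 0, 0, 0, 0, 0],
  [63, 0, 0, 0, 0, 0, 0],
])

```text
time_s: 5.07
tcp_pos: [0.5125, -0.1936, 0.0667]
ee_rot: [[-0.929, 0.371, 0.0], [0.371, 0.929, 0.0], [-0.0, 0.0, -1.0]]
wrist_force: [-1.0, -0.7, 2.2]
gripper_width: 0.63
gripper_force: 4.4
```

Call:
drive_tool([
  [62, -0.2, -0.5, 0.3, 0, 0, 0],
  [62, 0, 0, 0, 0, 0, 0],
])

```text
time_s: 5.23
tcp_pos: [0.5123, -0.194, 0.0668]
ee_rot: [[-0.929, 0.371, 0.0], [0.371, 0.929, 0.0], [-0.0, 0.0, -1.0]]
wrist_force: [-0.9, 0.4, 1.9]
gripper_width: 0.627
gripper_force: 4.8
```

Call:
drive_tool([
  [61, 0, 0, 0.2, 0, 0, 0],
  [61, 0, 0, 0, 0, 0, 0],
])

```text
time_s: 5.4
tcp_pos: [0.5123, -0.194, 0.0668]
ee_rot: [[-0.929, 0.371, 0.0], [0.371, 0.929, 0.0], [0.0, 0.0, -1.0]]
wrist_force: [0.7, 0.2, -0.3]
gripper_width: 0.617
gripper_force: 5.1
```

```bash
python3 - <<'E'
from h import *
s=sense(); print((s["wrist_force"]@s["ee_rot"]).round(2),s["gripper_width"]*87,s["gripper_force"],s["moment"]@s["ee_rot"])
E
```

```text
[-0.57  0.44  0.31] 53.69853452609153 5.134116852132138 [-0.03424023 -0.0190464  -0.02322201]
```

Call:
drive_tool([
  [59, 0, 0, 0.2, 0, 0, 0],
  [59, 0, 0, 0, 0, 0, 0],
])

```text
time_s: 5.57
tcp_pos: [0.5122, -0.194, 0.0669]
ee_rot: [[-0.929, 0.371, -0.0], [0.371, 0.929, 0.0], [0.0, 0.0, -1.0]]
wrist_force: [0.1, -0.3, -1.4]
gripper_width: 0.595
gripper_force: 5.8
```

Call:
drive_tool([
  [57, 0, 0, 0.2, 0, 0, 0],
  [57, 0, 0, 0, 0, 0, 0],
])

```text
time_s: 5.73
tcp_pos: [0.5118, -0.194, 0.0671]
ee_rot: [[-0.929, 0.371, -0.001], [0.371, 0.929, 0.0], [0.001, -0.0, -1.0]]
wrist_force: [1.0, -0.5, -2.5]
gripper_width: 0.575
gripper_force: 6.5
```

```bash
cat > s.py <<'E'
from h import *
s=sense(); print((s["wrist_force"]@s["ee_rot"]).round(2),s["gripper_width"]*87,s["gripper_force"],s["moment"]@s["ee_rot"],s["tcp_pos"])
E
python3 s.py
```

```text
[-1.08 -0.06  2.48] 50.053757428232316 6.474073636927642 [ 0.03647882 -0.00735048  0.01440825] [ 0.51184282 -0.19400796  0.06706606]
```

Call:
drive_tool([
  [55, 0, 0, 0, 0, 0, 0],
  [55, 0, 0, 0, 0, 0, 0],
  [53.5, 0, 0, 0, 0, 0, 0],
  [53.5, 0, 0, 0, 0, 0, 0],
])

```text
time_s: 6.07
tcp_pos: [0.5121, -0.1941, 0.0674]
ee_rot: [[-0.929, 0.371, -0.0], [0.371, 0.929, 0.0], [0.0, -0.0, -1.0]]
wrist_force: [-0.1, 0.6, -2.3]
gripper_width: 0.539
gripper_force: 7.8
```

Call:
drive_tool([
  [52.5, 0, 0, 0, 0, 0, 0],
  [52.5, 0, 0, 0, 0, 0, 0],
])

```text
time_s: 6.23
tcp_pos: [0.5122, -0.1941, 0.0674]
ee_rot: [[-0.929, 0.371, -0.0], [0.371, 0.929, 0.0], [0.0, -0.0, -1.0]]
wrist_force: [0.4, -0.5, -2.4]
gripper_width: 0.53
gripper_force: 8.2
```

```bash
python3 s.py
```

```text
[-0.52 -0.36  2.43] 46.08517843960663 8.225728057441302 [-0.00910996 -0.0564045   0.03097198] [ 0.51222633 -0.19412611  0.06744233]
```

Call:
drive_tool([
  [51, 0, 0, 0, 0, 0, 0],
  [51, 0, 0, 0, 0, 0, 0],
  [51, 0, 0, 0, 0, 0, 0],
])

```text
time_s: 6.48
tcp_pos: [0.5122, -0.1941, 0.0675]
ee_rot: [[-0.929, 0.371, 0.0], [0.371, 0.929, 0.0], [-0.0, 0.0, -1.0]]
wrist_force: [-0.3, 0.0, -2.1]
gripper_width: 0.513
gripper_force: 8.8
```

Call:
drive_tool([
  [50, 0, 0, 0, 0, 0, 0],
  [50, 0, 0, 0, 0, 0, 0],
  [50, 0, 0, 0, 0, 0, 0],
])

```text
time_s: 6.73
tcp_pos: [0.5122, -0.1941, 0.0674]
ee_rot: [[-0.929, 0.371, 0.0], [0.371, 0.929, 0.0], [0.0, 0.0, -1.0]]
wrist_force: [-0.6, 0.0, -2.2]
gripper_width: 0.501
gripper_force: 12.3
```

```bash
python3 s.py
```

```text
[ 0.55 -0.17  2.17] 43.60374480504711 12.336425352841616 [ 0.02723063  0.00564451 -0.00034536] [ 0.5122282  -0.1941411   0.06744743]
```

Call:
drive_tool([
  [47, 0, 0, 0, 0, 0, 0],
  [47, 0, 0, 0, 0, 0, 0],
  [47, 0, 0, 1, 0, 0, 0],
  [47, 0, 0, 1, 0, 0, 0],
  [47, 0, 0, 0, 0, 0, 0],
])

```text
time_s: 7.15
tcp_pos: [0.5123, -0.1942, 0.0696]
ee_rot: [[-0.929, 0.371, 0.0], [0.371, 0.929, -0.0], [-0.0, 0.0, -1.0]]
wrist_force: [0.6, -0.5, -2.3]
gripper_width: 0.474
gripper_force: 30.0
```

Call:
drive_tool([
  [47, 0, 0, 1, 0, 0, 0],
  [47, 0, 0, 1, 0, 0, 0],
  [47, 0, 0, 0, 0, 0, 0],
])

```text
time_s: 7.4
tcp_pos: [0.5124, -0.1942, 0.0716]
ee_rot: [[-0.929, 0.371, 0.0], [0.371, 0.929, -0.0], [-0.0, 0.0, -1.0]]
wrist_force: [0.4, 0.6, -2.8]
gripper_width: 0.479
gripper_force: 30.0
```

```bash
python3 s.py
```

```text
[-0.11  0.72  2.85] 41.64083254721025 29.999732673168182 [0.03352366 0.0342161  0.0003624 ] [ 0.51236553 -0.19419767  0.07162928]
```

Call:
drive_tool([
  [47, 0, 0, 3, 0, 0, 0],
  [47, 0, 0, 5, 0, 0, 0],
  [47, 0, 0, 7, 0, 0, 0],
  [47, 0, 0, 8, 0, 0, 0],
  [47, 0, 0, 8, 0, 0, 0],
])

```text
time_s: 7.82
tcp_pos: [0.5124, -0.1942, 0.1035]
ee_rot: [[-0.929, 0.371, 0.001], [0.371, 0.929, -0.0], [-0.001, 0.0, -1.0]]
wrist_force: [0.1, 0.2, -2.6]
gripper_width: 0.476
gripper_force: 30.0
```

Call:
drive_tool([
  [47, 0, 0, 12, 0, 0, 0],
  [47, 0, 0, 20, 0, 0, 0],
  [47, 0, 0, 20, 0, 0, 0],
  [47, 0, 0, 20, 0, 0, 0],
  [47, 0, 0, 10, 0, 0, 0],
])

```text
time_s: 8.23
tcp_pos: [0.5135, -0.1944, 0.1881]
ee_rot: [[-0.929, 0.371, 0.005], [0.371, 0.929, -0.001], [-0.005, 0.001, -1.0]]
wrist_force: [0.8, -0.3, -2.5]
gripper_width: 0.482
gripper_force: 30.0
```

Call:
drive_tool([
  [47, 0, 15, 0, 0, 0, 0.01],
  [47, 0, 25, 0, 0, 0, 0.01],
  [47, 0, 30, 0, 0, 0, 0.01],
  [47, 0, 30, 0, 0, 0, 0.01],
  [47, 0, 30, 0, 0, 0, 0.01],
])

```text
time_s: 8.65
tcp_pos: [0.5118, -0.063, 0.1847]
ee_rot: [[-0.946, 0.325, 0.0], [0.325, 0.946, 0.0], [-0.0, 0.0, -1.0]]
wrist_force: [0.5, 0.7, -3.2]
gripper_width: 0.48
gripper_force: 30.0
```

Call:
drive_tool([
  [47, 0, 30, 0, 0, 0, 0],
  [47, 0, 30, 0, 0, 0, 0],
  [47, 0, 30, 0, 0, 0, 0],
  [47, 0, 20, 0, 0, 0, 0],
  [47, 0, 10, 0, 0, 0, 0],
])

```text
time_s: 9.07
tcp_pos: [0.5121, 0.0582, 0.1847]
ee_rot: [[-0.947, 0.322, 0.001], [0.322, 0.947, 0.001], [-0.0, 0.001, -1.0]]
wrist_force: [-0.2, -0.9, -2.4]
gripper_width: 0.48
gripper_force: 30.0
```

Call:
drive_tool([
  [47, 0, 0, 0, 0, 0, 0],
  [47, 0, 0, 0, 0, 0, 0],
  [47, 0, 0, 0, 0, 0, 0],
])

```text
time_s: 9.32
tcp_pos: [0.512, 0.0551, 0.1844]
ee_rot: [[-0.946, 0.325, -0.001], [0.325, 0.946, -0.0], [0.0, -0.0, -1.0]]
wrist_force: [0.5, -0.4, -2.3]
gripper_width: 0.484
gripper_force: 30.0
```

```bash
python3 s.py; python3 - <<'E'
from h import *
for n in("top","wrist","scene"):
    W=shot(n); 
    if n!="top": save(n+"3.png",W["frame"])
    for r in masks_of("stand",W)[:2]:
        print(n,r["p"],r["xy"],rect(W,r["region"],.026,.033),rect(W,r["region"],.033,.039))
E
```

```text
[-0.62 -0.23  2.26] 42.07791876036965 29.99938040971756 [ 0.00652331 -0.05623603  0.03002818] [0.51199036 0.05509767 0.18439027]
top 0.87 [161.0, 311.4] (((398.492431640625, 181.80877685546875), (76.28475189208984, 126.65298461914062), 71.28607177734375), 895) (((400.6436767578125, 181.17059326171875), (71.7540283203125, 125.2055435180664), 70.68359375), 771)
scene 0.82 [290.6, 174.4] (((443.7247009277344, 161.85235595703125), (78.53644561767578, 229.15101623535156), 72.00489807128906), 677) (((450.2030029296875, 161.30712890625), (78.84947204589844, 214.0875244140625), 70.19783020019531), 405)
```

View pics/wrist3.png

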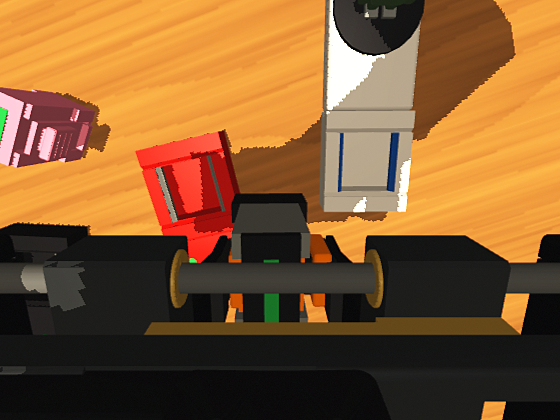

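The wrist image shows the white stand's bay, with its blue lips at columns 342 and 393, rows 130–190. The held pack is at (270,250).

```bash
cat > bay.py <<'E'
from h import *
def tool(W): # full-image tool-frame and world coordinates
    z=W["z_map"].astype(float); v,u=np.indices(z.shape)
    c=np.stack([(u-W["cx"])/W["fx"]*z,(v-W["cy"])/W["fy"]*z,z],-1); T=np.array(W["T_tool_cam"])
    q=c@T[:3,:3].T+T[:3,3]; return q, q@np.array(W["S"]["ee_rot"]).T+W["S"]["tcp_pos"]
def bay(W,c,A):
    q,w=tool(W); ex=np.array([np.cos(A),np.sin(A)]); ey=np.array([-ex[1],ex[0]])
    d=(w[...,:2]-c)*1000; X=d@ex; Y=d@ey; Z=w[...,2]*1000; ok=W["z_map"]>0
    f=ok&(abs(X)<35)&(abs(Y)<30)&(Z<12); print("floor",f.sum(),np.percentile(Z[f],[5,50,95]).round(1),np.percentile(X[f],[1,99]).round(1),np.percentile(Y[f],[1,99]).round(1))
    h=cv2.cvtColor(W["frame"],cv2.COLOR_RGB2HSV); b=ok&(abs(X)<40)&(abs(Y)<35)&(h[...,0]>100)&(h[...,0]<125)&(h[...,1]>150)
    for s in(1,-1):
        k=b&(Y*s>0)
        if k.sum(): print("lip",s,k.sum(),np.percentile(X[k],[2,50,98]).round(1),np.percentile(Y[k],[2,50,98]).round(1),np.percentile(Z[k],[2,50,98]).round(1))
    t=ok&(abs(X)<60)&(abs(Y)<50)&(Z>33.6)&(Z<38)
    p=np.c_[X[t],Y[t]].astype(np.float32); print("top",t.sum(),cv2.minAreaRect(p),np.median(Z[t]),np.percentile(p,[1,99],axis=0).round(1).tolist())
    # inner edges of hole at top level
    for nm,k,a in(("x",t&(abs(Y)<15),X),("y",t&(abs(X)<20),Y)):
        a=a[k]; print(nm,"inner",a[a<0].max() if (a<0).any() else None,a[a>0].min() if (a>0).any() else None)
E
python3 - <<'E'
from bay import *
W=shot("wrist"); bay(W,[.5088,.1448],np.radians(-18.5))
q,w=tool(W); q=q*1000; h=cv2.cvtColor(W["frame"],cv2.COLOR_RGB2HSV)
o=(h[...,0]>5)&(h[...,0]<20)&(h[...,1]>150)&(h[...,2]>60)&(abs(q[...,0])<20)&(q[...,2]<-5)&(q[...,2]>-20)&(abs(q[...,1])<36)
for s in(1,-1): print(s,np.percentile(q[o&(q[...,1]*s>0)],[1,5,50,95,99],axis=0).round(1).tolist())
k=(W["z_map"]>0)&~o&(abs(q[...,0])<40)&(abs(q[...,1]+3)<20)&(q[...,2]<-14)&(q[...,2]>-30)
v,u=np.nonzero(k); print(k.sum(),np.percentile(q[k],[1,5,50,95,99],axis=0).round(1).tolist(),(v.min(),v.max()))
E
```

```text
floor 2487 [5.3 6.5 7.8] [-24.9  26.4] [-18.5  26.1]
lip 1 407 [-24.9  -0.9  25. ] [19.6 21.  23.4] [25.9 32.2 34.8]
lip -1 293 [-24.4   2.9  29.8] [-31.3 -25.6  -3.9] [ 31.6  35.1 259.9]
top 4943 ((-7.338138580322266, -2.0859336853027344), (105.12326049804688, 76.61769104003906), 0.21767020225524902) 35.41422643847253 [[-52.9, -39.8], [44.3, 35.6]]
x inner -28.421019500951985 27.12069998158785
y inner -25.49862591236102 21.043978834991663
1 [[-14.0, 10.4, -15.7], [-12.3, 10.9, -14.8], [9.5, 18.4, -12.0], [13.0, 23.3, -6.3], [13.2, 30.8, -5.3]]
-1 [[-13.7, -21.6, -18.7], [-12.5, -20.9, -16.5], [-7.3, -18.2, -13.8], [12.0, -15.1, -10.7], [12.7, -15.0, -6.3]]
4413 [[-14.8, -20.9, -28.6], [-13.2, -17.5, -23.3], [15.2, -2.7, -21.8], [24.8, 11.2, -16.8], [25.1, 13.1, -14.6]] (np.int64(228), np.int64(321))
```

Call:
drive_tool([
  [47, -1, 10, -10, 0, 0, 0.0115],
  [47, -1, 15, -20, 0, 0, 0],
  [47, -0.9, 10, -15, 0, 0, 0],
  [47, 0, 0, 0, 0, 0, 0],
  [47, 0, 0, 0, 0, 0, 0],
])

```text
time_s: 10.08
tcp_pos: [0.5088, 0.0911, 0.1384]
ee_rot: [[-0.95, 0.312, -0.002], [0.312, 0.95, -0.001], [0.002, -0.002, -1.0]]
wrist_force: [-0.9, 0.1, -2.8]
gripper_width: 0.482
gripper_force: 30.0
```

Call:
drive_tool([
  [47, 0, 0, 0, 0, 0, 0],
  [47, 0, 0, 0, 0, 0, 0],
])

```text
time_s: 10.25
tcp_pos: [0.51, 0.0909, 0.1403]
ee_rot: [[-0.95, 0.313, 0.002], [0.313, 0.95, 0.001], [-0.001, 0.001, -1.0]]
wrist_force: [-0.0, -0.7, -1.2]
gripper_width: 0.481
gripper_force: 30.0
```

```bash
python3 s.py; python3 - <<'E'
from bay import *
W=shot("wrist"); save("w4.png",W["frame"]); print(W["S"]["tcp_pos"],W["S"]["ee_rot"][0:2,1]);bay(W,[.5080,.1427],np.radians(-18.3))
q,w=tool(W); q=q*1000; h=cv2.cvtColor(W["frame"],cv2.COLOR_RGB2HSV)
o=(h[...,0]>5)&(h[...,0]<20)&(h[...,1]>150)
k=(W["z_map"]>0)&~o&(abs(q[...,0])<40)&(abs(q[...,1]+3)<20)&(q[...,2]<-14)&(q[...,2]>-30)
print(np.percentile(q[k],[1,5,50,95,99],axis=0).round(1).tolist())
E
```

```text
[-0.18 -0.64  1.19] 41.81102981424009 29.999488592147827 [ 0.00392056 -0.02181348 -0.00088707] [0.5099731  0.0908556  0.14029207]
[0.5099731  0.0908556  0.14029207] [0.31329353 0.94965577]
floor 3160 [5.4 6.5 7.8] [-23.3  26.6] [-18.6  26.8]
lip 1 622 [-24.9  -1.2  25. ] [ 4.1 23.7 31. ] [ 26.6  32.9 214.4]
lip -1 394 [-24.4  -0.6  26.9] [-31.9 -23.4  -8. ] [ 30.9  34.6 234.7]
top 5234 ((-7.289848327636719, 0.2638053894042969), (76.33795928955078, 104.63072967529297), 89.68106842041016) 35.37363319799023 [[-52.4, -37.2], [43.5, 37.7]]
x inner -28.223961198951244 27.349841984173718
y inner -23.74576605433987 23.10724024886972
[[-14.7, -20.9, -27.8], [-13.2, -17.2, -23.3], [15.3, -2.7, -21.8], [24.9, 11.2, -16.8], [25.1, 13.0, -14.6]]
```

View pics/w4.png

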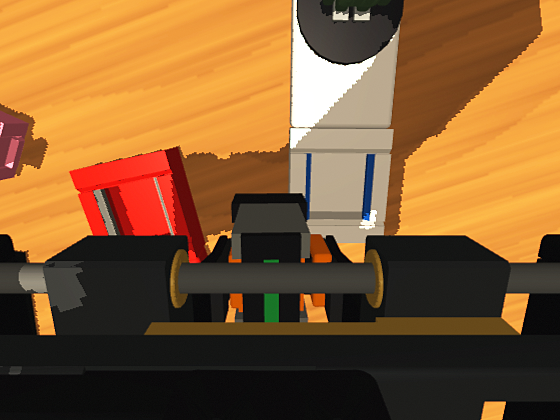

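The image shows the stand's bay clear, with its lips at columns 308 and 370, and the pack gripped at (270,250).

Call:
drive_tool([
  [47, 0, 15, 0, 0, 0, 0],
  [47, 0, 20, -5, 0, 0, 0],
  [47, 0, 13, -5, 0, 0, 0],
  [47, 0, 7, -5, 0, 0, 0],
  [47, 0, 0, -5, 0, 0, 0],
])

```text
time_s: 10.72
tcp_pos: [0.5096, 0.147, 0.1193]
ee_rot: [[-0.95, 0.312, 0.001], [0.312, 0.95, 0.001], [-0.001, 0.001, -1.0]]
wrist_force: [0.6, -0.1, -1.6]
gripper_width: 0.478
gripper_force: 30.0
```

Call:
drive_tool([
  [47, 0, 0, 0, 0, 0, 0],
  [47, 0, 0, 0, 0, 0, 0],
  [47, 0, 0, 0, 0, 0, 0],
  [47, 0, 0, 0, 0, 0, 0],
  [47, 0, 0, 0, 0, 0, 0],
])

```text
time_s: 11.13
tcp_pos: [0.5095, 0.1455, 0.1197]
ee_rot: [[-0.949, 0.314, 0.0], [0.314, 0.949, 0.0], [-0.0, 0.0, -1.0]]
wrist_force: [-0.1, -1.1, -3.5]
gripper_width: 0.478
gripper_force: 30.0
```

```bash
python3 s.py
```

```text
[-0.23 -1.13  3.48] 41.6230114057043 29.999521672725677 [ 0.00579958 -0.02726603 -0.00424175] [0.5094846  0.14547224 0.11971969]
```

Call:
drive_tool([
  [47, -0.6, 0.5, -5, 0, 0, 0],
  [47, 0, 0, -8, 0, 0, 0],
  [47, 0, 0, -5, 0, 0, 0],
  [47, 0, 0, 0, 0, 0, 0],
  [47, 0, 0, 0, 0, 0, 0],
])

```text
time_s: 11.55
tcp_pos: [0.5084, 0.1461, 0.1007]
ee_rot: [[-0.95, 0.313, -0.001], [0.313, 0.95, -0.001], [0.001, -0.001, -1.0]]
wrist_force: [0.4, -0.2, -2.9]
gripper_width: 0.48
gripper_force: 30.0
```

Call:
drive_tool([
  [47, 0, 0, -2, 0, 0, 0],
  [47, 0, 0, -2, 0, 0, 0],
  [47, 0, 0, -2, 0, 0, 0],
  [47, 0, 0, 0, 0, 0, 0],
])

```text
time_s: 11.88
tcp_pos: [0.5085, 0.1463, 0.0951]
ee_rot: [[-0.95, 0.313, -0.001], [0.313, 0.95, -0.0], [0.0, -0.0, -1.0]]
wrist_force: [-0.4, -0.0, -3.3]
gripper_width: 0.482
gripper_force: 30.0
```

```bash
python3 s.py
```

```text
[ 0.39 -0.15  3.25] 41.91295308266184 29.999236464500427 [-0.01796886 -0.00615276  0.02851829] [0.50851779 0.1462617  0.09508813]
```

Call:
drive_tool([
  [47, 0.3, -0.2, -2, 0, 0, 0],
  [47, 0, 0, -2, 0, 0, 0],
  [47, 0, 0, -1, 0, 0, 0],
  [47, 0, 0, 0, 0, 0, 0],
])

```text
time_s: 12.22
tcp_pos: [0.5089, 0.146, 0.0901]
ee_rot: [[-0.95, 0.313, -0.001], [0.313, 0.95, -0.0], [0.0, -0.0, -1.0]]
wrist_force: [-0.8, 0.3, -2.4]
gripper_width: 0.481
gripper_force: 30.0
```

Call:
drive_tool([
  [47, 0, 0, -2, 0, 0, 0],
  [47, 0, 0, -2, 0, 0, 0],
  [47, 0, 0, -1, 0, 0, 0],
  [47, 0, 0, 0, 0, 0, 0],
])

```text
time_s: 12.55
tcp_pos: [0.5091, 0.1463, 0.0853]
ee_rot: [[-0.95, 0.313, 0.0], [0.313, 0.95, 0.0], [-0.0, 0.0, -1.0]]
wrist_force: [0.7, 0.5, -2.6]
gripper_width: 0.482
gripper_force: 30.0
```

```bash
python3 s.py
```

```text
[-0.5   0.73  2.57] 41.97531475011645 29.999510943889618 [-0.20815976 -0.02281199  0.03059399] [0.50914125 0.14631343 0.08525086]
```

Call:
drive_tool([
  [47, 0.1, 0.4, 0, 0, 0, 0],
  [47, 0, 0, -1.5, 0, 0, 0],
  [47, 0, 0, -1.5, 0, 0, 0],
  [47, 0, 0, 0, 0, 0, 0],
])

```text
time_s: 12.88
tcp_pos: [0.509, 0.1465, 0.0821]
ee_rot: [[-0.95, 0.313, -0.0], [0.313, 0.95, -0.0], [0.0, -0.0, -1.0]]
wrist_force: [-0.1, 0.9, -2.7]
gripper_width: 0.48
gripper_force: 30.0
```

```bash
python3 s.py
```

```text
[0.34 0.8  2.73] 41.73410632043634 29.999487698078156 [-0.03079355 -0.01690364  0.00981985] [0.5089615  0.14646183 0.08212506]
```

Call:
drive_tool([
  [47, 0.1, 0.2, -2, 0, 0, 0],
  [47, 0, 0, -2, 0, 0, 0],
  [47, 0, 0, -1, 0, 0, 0],
  [47, 0, 0, 0, 0, 0, 0],
])

```text
time_s: 13.22
tcp_pos: [0.509, 0.1466, 0.077]
ee_rot: [[-0.95, 0.313, -0.001], [0.313, 0.95, -0.0], [0.001, -0.001, -1.0]]
wrist_force: [0.2, 0.4, -2.0]
gripper_width: 0.48
gripper_force: 30.0
```

```bash
python3 s.py
```

```text
[-0.01  0.46  2.  ] 41.76976683854078 29.999459087848663 [ 0.00699943 -0.0947298  -0.02384791] [0.50896481 0.14659246 0.07704598]
```

Call:
drive_tool([
  [47, 0, 0, -2, 0, 0, 0],
  [47, 0, 0, -2, 0, 0, 0],
  [47, 0, 0, -2, 0, 0, 0],
  [47, 0, 0, -1, 0, 0, 0],
  [47, 0, 0, 0, 0, 0, 0],
])

```text
time_s: 13.63
tcp_pos: [0.509, 0.1466, 0.0701]
ee_rot: [[-0.95, 0.313, -0.001], [0.313, 0.95, -0.0], [0.0, -0.001, -1.0]]
wrist_force: [0.1, 0.2, -2.2]
gripper_width: 0.48
gripper_force: 30.0
```

```bash
python3 s.py
```

```text
[-0.01  0.17  2.17] 41.72348325452919 29.99948501586914 [ 0.01197926 -0.04848536 -0.03488614] [0.50903467 0.14662037 0.07008688]
```

Expected seat at TCP z ≈ 0.067; ease down in 0.7 mm steps until the floor takes the weight.

Call:
drive_tool([
  [47, 0, 0, -1, 0, 0, 0],
  [47, 0, 0, -1, 0, 0, 0],
  [47, 0, 0, 0, 0, 0, 0],
])

```text
time_s: 13.88
tcp_pos: [0.5092, 0.1467, 0.0683]
ee_rot: [[-0.95, 0.313, -0.0], [0.313, 0.95, -0.0], [0.0, -0.0, -1.0]]
wrist_force: [0.6, 0.1, -2.6]
gripper_width: 0.481
gripper_force: 30.0
```

Call:
drive_tool([
  [47, 0, 0, -0.5, 0, 0, 0],
  [47, 0, 0, -0.5, 0, 0, 0],
  [47, 0, 0, 0, 0, 0, 0],
])

```text
time_s: 14.13
tcp_pos: [0.5093, 0.1468, 0.0678]
ee_rot: [[-0.95, 0.313, 0.0], [0.313, 0.95, -0.0], [-0.0, 0.0, -1.0]]
wrist_force: [-0.8, -0.4, 0.5]
gripper_width: 0.479
gripper_force: 30.0
```

```bash
python3 s.py
```

```text
[ 0.69 -0.61 -0.45] 41.65872418262265 30.000534653663635 [0.246306   0.11851483 0.01749431] [0.50934031 0.1467525  0.06784871]
```

Call:
drive_tool([
  [47, 0, -0.2, -0.5, 0, 0, 0],
  [47, 0, 0, 0, 0, 0, 0],
  [47, 0, 0, 0, 0, 0, 0],
])

```text
time_s: 14.38
tcp_pos: [0.5094, 0.1466, 0.0677]
ee_rot: [[-0.95, 0.313, 0.001], [0.313, 0.95, 0.0], [-0.001, 0.0, -1.0]]
wrist_force: [-1.2, -1.0, 5.8]
gripper_width: 0.486
gripper_force: 30.0
```

```bash
python3 s.py
```

```text
[ 0.78 -1.34 -5.78] 42.29447312957626 30.00005006790161 [ 0.37202189  0.63605026 -0.04690553] [0.50941678 0.14662807 0.06767926]
```

Call:
drive_tool([
  [52, 0, 0, 0, 0, 0, 0],
  [54, 0, 0, 0, 0, 0, 0],
  [57, 0, 0, 0, 0, 0, 0],
  [60, 0, 0, 0, 0, 0, 0],
  [60, 0, 0, 0, 0, 0, 0],
])

```text
time_s: 14.8
tcp_pos: [0.5093, 0.1466, 0.0668]
ee_rot: [[-0.95, 0.313, -0.0], [0.313, 0.95, 0.0], [0.0, 0.0, -1.0]]
wrist_force: [-0.7, -1.1, 1.0]
gripper_width: 0.588
gripper_force: 6.0
```

Call:
drive_tool([
  [63, 0, 0, 0, 0, 0, 0],
  [66, 0, 0, 0, 0, 0, 0],
  [75, 0, 0, 0, 0, 0, 0],
  [85, 0, 0, 0, 0, 0, 0],
  [85, 0, 0, 0, 0, 0, 0],
])

```text
time_s: 15.22
tcp_pos: [0.5095, 0.1468, 0.067]
ee_rot: [[-0.95, 0.313, 0.001], [0.313, 0.95, 0.0], [-0.0, 0.001, -1.0]]
wrist_force: [-0.3, 0.4, 0.6]
gripper_width: 0.797
gripper_force: 0.0
```

Call:
drive_tool([
  [95, 0, 0, 0, 0, 0, 0],
  [95, 0, 0, 0, 0, 0, 0],
  [95, 0, 0, 0, 0, 0, 0],
])

```text
time_s: 15.47
tcp_pos: [0.5093, 0.1466, 0.067]
ee_rot: [[-0.95, 0.313, 0.0], [0.313, 0.95, 0.0], [-0.0, 0.0, -1.0]]
wrist_force: [-0.3, 0.5, -0.3]
gripper_width: 0.93
gripper_force: 0.0
```

```bash
python3 s.py; python3 - <<'E'
from bay import *
W=shot("wrist"); save("w5.png",W["frame"]); q,w=tool(W); h=cv2.cvtColor(W["frame"],cv2.COLOR_RGB2HSV); A=np.radians(-18.3)
ex=np.array([np.cos(A),np.sin(A)]); ey=np.array([-ex[1],ex[0]]); d=(w[...,:2]-[.5078,.1428])*1000; X=d@ex; Y=d@ey; Z=w[...,2]*1000
o=(h[...,0]>5)&(h[...,0]<20)&(h[...,1]>150)&(abs(X)<20)&(abs(Y)<36)&(Z>70)&(Z<92)
for s in(1,-1):
    k=o&(Y*s>0); print(s,k.sum(),[np.percentile(a[k],[1,50,99]).round(1) for a in(X,Y,Z)])
k=~o&(abs(X)<35)&(abs(Y)<16)&(Z>84)&(Z<95); print(k.sum(),[np.percentile(a[k],[1,50,99]).round(1) for a in(X,Y,Z)])
E
```

```text
[0.47 0.4  0.3 ] 80.86902023633381 0.0 [ 0.05977753 -0.04883145  0.02092296] [0.50931354 0.14662717 0.06696861]
1 898 [array([-13.2,  -9. ,  13.2]), array([15.2, 24.6, 31.3]), array([70.4, 80.4, 86. ])]
-1 530 [array([-13.1,   5.7,  13.2]), array([-24.3, -20. , -16.5]), array([70.6, 80.8, 83.5])]
4071 [array([-24.9, -15. ,  17.1]), array([-15.6,  -0.6,  14.8]), array([84.5, 89.3, 91. ])]
```

View pics/w5.png

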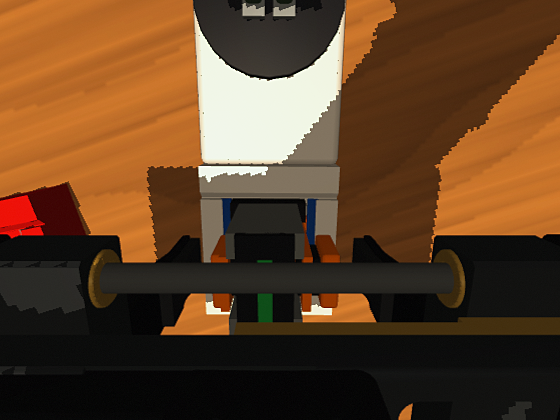

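The pack stands in the stand's bay at (268,250). Both orange tabs are out, at columns 218 and 330, and its top is at 89 mm, so it is fully home. I'll withdraw straight up.

Call:
drive_tool([
  [98, 0, 0, 5, 0, 0, 0],
  [98, 0, 0, 20, 0, 0, 0],
  [98, 0, 0, 35, 0, 0, 0],
  [98, 0, 0, 35, 0, 0, 0],
  [98, 0, 0, 35, 0, 0, 0],
])

```text
time_s: 15.93
tcp_pos: [0.5089, 0.1463, 0.1987]
ee_rot: [[-0.95, 0.313, -0.0], [0.313, 0.95, -0.0], [0.0, -0.0, -1.0]]
wrist_force: [1.0, 0.8, 1.0]
gripper_width: 0.979
gripper_force: 0.0
```

Call:
drive_tool([
  [98, 0, 0, 20, 0, 0, 0],
  [98, 0, 0, 0, 0, 0, 0],
  [98, 0, 0, 0, 0, 0, 0],
  [98, 0, 0, 0, 0, 0, 0],
])

```text
time_s: 16.27
tcp_pos: [0.5085, 0.1463, 0.2163]
ee_rot: [[-0.95, 0.314, -0.001], [0.314, 0.95, -0.0], [0.001, -0.001, -1.0]]
wrist_force: [-0.3, 0.4, -0.6]
gripper_width: 0.983
gripper_force: 0.0
```

```bash
python3 s.py; python3 - <<'E'
from bay import *
W=shot("wrist"); q,w=tool(W); h=cv2.cvtColor(W["frame"],cv2.COLOR_RGB2HSV); A=np.radians(-18.3)
ex=np.array([np.cos(A),np.sin(A)]); ey=np.array([-ex[1],ex[0]]); d=(w[...,:2]-[.5078,.1428])*1000; X=d@ex; Y=d@ey; Z=w[...,2]*1000
o=(h[...,0]>5)&(h[...,0]<20)&(h[...,1]>150)&(abs(X)<20)&(abs(Y)<36)&(Z>70)&(Z<92)
for s in(1,-1):
    k=o&(Y*s>0); print(s,k.sum(),[np.percentile(a[k],[1,50,99]).round(1) for a in(X,Y,Z)])
k=~o&(abs(X)<35)&(abs(Y)<16)&(Z>84)&(Z<95); print(k.sum(),[np.percentile(a[k],[1,50,99]).round(1) for a in(X,Y,Z)])
print(finish_job())
E
```

```text
[0.39 0.29 0.59] 85.51239484645319 0.0 [ 0.07292192 -0.05087441 -0.04130429] [0.50852778 0.14625158 0.21634163]
1 448 [array([-12.7,  -1.1,  12.9]), array([15. , 24.6, 31.4]), array([71.4, 80.6, 83.8])]
-1 282 [array([-12.7,  -0.6,  12.6]), array([-24.3, -20.1, -16.3]), array([72.1, 81.1, 83.7])]
1832 [array([-24.6,  -1.3,  24.9]), array([-15.2,  -0.1,  14.8]), array([84.7, 89.3, 91.3])]
the job is handed in; nothing more can be done
None
```

The battery pack is in the white stand's bay: the last camera reading shows it fully home and upright with both tabs sprung out, and the gripper released and lifted clear; the job is handed in, with no verdict returned.

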